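# Lay the two eye plates into the welding jig

### The arm

A 7-joint arm with a two-finger parallel gripper is mounted at the origin on the work surface. World frame = base frame: x ahead of the robot, y to its left, z up, the work surface at z = 0. Lengths are in m, angles in rad, forces in N, time in s.
With the tool pointing down it reaches from about 0.4 to 0.875 m from the base axis. Payload 4.4 kg.
Tool frame: the origin (TCP) lies at the centre of the arm's flange, where the gripper is bolted on; the fingertips stand 173 mm ahead of it and the grasp point (between the pads) lies 155 mm ahead of it; z points along the fingers, y is the line along which they close (so a half turn about z gives the same grasp; the last joint's range is limited). The gripper opens to 85 mm and grips with 20 to 120 N. Pads are 22 mm wide; open, the fingers measure 114 mm over their backs; the gripper's body (76 mm by 85 mm) begins 54 mm behind the grasp point. The pads swing forward as they close: fully open they stand 13 mm farther back than shut.
Start: joints at [-1.235, 0.628, 0.038, 1.517, -0.027, 0.996, -0.02], TCP at [0.254, 0.598, 0.405] pointing down, gripper open.
Joint ranges: [-3.06, 3.06], [-0.37, 2.12], [-1.25, 1.32], [0.18, 2.47], [-1.1, 4.24], [0.23, 1.98], [-2.94, 2.94]. Speed limits (rad/s): [2.57, 2.57, 3.14, 3.14, 3.14, 3.14, 3.14].

### API

Orientations are given as a unit quaternion [w, x, y, z].
In Python, from station import r gives the robot as it stands. Calls block until the motion is done:
- r.move_pose(position, orientation): joint-space move of the TCP to a pose.
- r.movel(position, v=0.15, attitude=None): straight line of the TCP; attitude=None keeps the orientation; v is the mean speed in m/s.
- r.goto_joints(angles): joint-space move.
- r.ungrasp() and r.grab(grasp_force=None): open the fingers fully, or close them until they stop; grasp_force is the grip in N (None keeps the last).
- r.hold(seconds).
- r.inverse_kinematics(position, orientation): joint angles nearest the present ones, or None.
- r.sense(): the state.
- r.capture(name): name is "scene" or "top" or "wrist"; returns the picture (384x512x3 uint8, red, green, blue); there is no depth.
- r.camera_info(name): a dict with "fx", "fy", "cx", "cy" (pixels), "view" (4x4, takes a point from world to camera coordinates); the wrist camera has in their place "hand_eye" (4x4, takes a point from camera to tool coordinates, whose origin is the TCP and whose axes are the flange's). Camera axes: x right, y down, z forward; pixel columns grow to the right and rows downward; lengths in m; the calibration is good to about 2 mm. A picture is of the moment at which its call begins: read the wrist's pose just before it. camera_info takes no time and is no camera call.
A pose or a line that the arm cannot do raises r.PlanningError and nothing moves.
- r.close_job(): hands the job in; it is judged then, once.
The state is a dict: "t": time; "joint_pos": joint angles; "joint_velocities": joint speeds; "joint_torque": joint torques, N m; "tcp_pos": TCP position; "ee_rot": TCP orientation; "contact_force": force on the tool from outside, world axes, zero at the start; "torque": the same for the moment, N m; "gripper_width": opening from 0.0 (shut) to 1.0 (fully open); "gripper_force": force on a finger pad.
Only numpy, scipy, OpenCV 4.12 (cv2) and the standard library are available. Lean on these libraries where they do the work, as an engineer would, in place of code of your own. Each camera call takes 0.05 s, during which the arm holds its last target. There are 200 camera calls.

### The job

Fit the two loose steel eye plates into the welding jig so that the base is ready to be tacked: each plate's dovetail tabs drop into the matching cut-outs of the main plate clamped there, and the two plates lock into each other at their sides. Both must lie flat on the jig, flush with the main plate. Leave the hammer, wire brush, magnet and grinding discs where they lie.

Things in the scene. Friction and masses are not known exactly. Their poses are not given: they have to be found in the camera images.
- jig: Dark steel fixture plate with a grid of holes, 280 mm (x) by 320 mm (y), 15 mm thick, fixed on the bench at a place and yaw that vary. Origin: centre of its underside, at bench level; x points from the plates' places to the main plate and clamps. On its top, 15 mm up, the part at x below 8 mm is free: there the loose plates go.
- main_plate (a point): Centre of the top face of the clamped main plate (bare grey steel, 10 mm thick, jig x 8 to 88, y -90 to 90 mm). Its edge at jig x = 8 mm has one wide dovetail cut-out at y = 43 mm and two small ones at y = -21 and -65 mm. Toggle clamps with red handles (jig x 52 to 138, y = -50 and 50 mm) rise to 76 mm above the bench, end stops beside the main plate to 34 mm.
- plate_one: Loose 10 mm plate in red primer, yellow paint marks, about 0.8 kg: x -44 to 36, y -42 to 42 mm. A wide dovetail tab on its +x edge (to x = 56, centred on y = 0, 28 mm wide at the root, 40 at the head) enters the main plate; one on its -y edge (to y = -60, centred on x = -8, 22 mm at the root, 32 at the head) enters plate two. Origin: on the underside, below the lug's centre; z up.
- plate_two: Loose 10 mm plate in red primer, blue paint marks, about 0.8 kg: x -44 to 36, y -42 to 42 mm. Two small dovetail tabs on its +x edge (to x = 52, at y = -22 and 22, 14 mm wide at the root, 22 at the head) enter the main plate; a dovetail cut-out 18 mm deep in its +y edge, centred on x = -8, takes plate one's side tab. Origin: on the underside, below the lug's centre; z up.
- eye_one (a point): Centre of the 22 mm cross hole in the upright bare steel eye lug welded across the middle of plate one, 40 mm straight above the plate's origin. The lug is 50 mm long along the plate's x and 10 mm thick along its y; its rounded top is 65 mm above the underside. It is the natural handle: the balance point lies within 5 mm of it. About 2 mm of weld gap is left on every side of the seated plate.
- eye_two (a point): Centre of the 22 mm cross hole in the upright bare steel eye lug welded across the middle of plate two, 40 mm straight above the plate's origin. The lug is 50 mm long along the plate's x and 10 mm thick along its y; its rounded top is 65 mm above the underside. It is the natural handle: the balance point lies within 5 mm of it. About 2 mm of weld gap is left on every side of the seated plate.
- place_one (a point): Point on the jig's top (15 mm above the bench) where plate one's origin belongs; its axes are the jig's, and the seated plate's x and y axes point the same way as these (not turned half round).
- place_two (a point): Point on the jig's top (15 mm above the bench) where plate two's origin belongs; its axes are the jig's, and the seated plate's x and y axes point the same way as these (not turned half round). The two places lie 86 mm apart along y.
- tab_one (a point): Middle of the head of plate one's +x tab, on the underside, 56 mm along x from the plate's origin.
- tab_two (a point): Point midway between the heads of plate two's two +x tabs, on the level of its underside, 52 mm along x from the plate's origin.
- socket_one (a point): Point on the jig's top in the wide cut-out where tab_one comes to lie.
- socket_two (a point): Point on the jig's top between the two small cut-outs' ends where tab_two comes to lie.
- hammer: Hammer lying 260 mm long, beyond the plates; origin on the bench below its middle. Bystander: must stay where it lies.
- brush: Wooden wire brush, 270 mm long, 28 mm high, on its side to the right of the plates (-y); origin on the bench below its middle. Bystander: must stay where it lies.
- magnet: Flat red welding magnet with steel faces, 20 mm thick, about 93 mm legs, beyond the plates; origin on its underside. Bystander: must stay where it lies.
- discs: Stack of three grinding discs, 115 mm across, 12 mm high, between the plates and the robot; origin under its centre. Bystander: must stay where it lies.

How it is judged:
At the end, for the whole second after the job is handed in: Both plates lie at rest in their places: each plate's origin within 8 mm (horizontally) of its place, its tab point within 8 mm of its socket point, underside within 2 mm of the jig's top and level within 0.03 rad (horizontal distance between plate_one and place_one below 0.008 m and horizontal distance between tab_one and socket_one below 0.008 m and z of plate_one in the frame of place_one between -0.002 and 0.002 m and angle between each of plate_one, plate_two's own z axis and vertical below 0.03 rad and linear speed of each of plate_one, plate_two below 0.02 m/s and angular speed of each of plate_one, plate_two below 0.1 rad/s and horizontal distance between plate_two and place_two below 0.008 m and horizontal distance between tab_two and socket_two below 0.008 m and z of plate_two in the frame of place_two between -0.002 and 0.002 m); the robot touches nothing.
It fails at once if the hammer moved more than 30 mm (distance of hammer from where it was at the start of the episode above 0.03 m).
It fails at once if the brush moved more than 30 mm (distance of brush from where it was at the start of the episode above 0.03 m).
It fails at once if the magnet moved more than 30 mm (distance of magnet from where it was at the start of the episode above 0.03 m).
It fails at once if the discs moved more than 30 mm (distance of discs from where it was at the start of the episode above 0.03 m).
It also fails if it takes over 64 s, if anything falls off the work surface, if the arm or the gripper's body presses on something with over 40 N, if the wrist force passes 120 N, or if a joint passes its speed limit or range.

## Working session

There is one attempt and no reset: what is moved stays moved. The work goes in short steps, each a Python script; the robot and the scene stay as the last script left them, time stands still between calls to the robot, and variables do not carry over. Pictures are saved under pics/ and viewed, at most 10 in all, crops included, and the job is handed in when it is done.

```bash
ls; mkdir -p pics; python3 - <<'E'
from station import r
import cv2,numpy as np,json
for n in ("top","scene"):
    im=r.capture(n); cv2.imwrite(f"pics/{n}0.png",cv2.resize(im[:,:,::-1],None,fx=1.5,fy=1.5)); np.save(f"pics/{n}0.npy",im)
    c=r.camera_info(n); print(n,{k:np.round(np.array(v),3).tolist() for k,v in c.items()})
print({k:np.round(np.array(v),3).tolist() for k,v in r.camera_info("wrist").items()}); s=r.sense(); print(s)
E
```

```text
pics
top {'fx': 350.395, 'fy': 350.395, 'cx': 249.815, 'cy': 188.795, 'view': [[-0.053, -0.999, 0.005, -0.093], [-0.974, 0.051, -0.219, 0.533], [0.219, -0.016, -0.976, 0.972], [0.0, 0.0, 0.0, 1.0]]}
scene {'fx': 379.24, 'fy': 379.24, 'cx': 253.463, 'cy': 191.073, 'view': [[0.567, 0.824, -0.017, -0.201], [0.475, -0.343, -0.81, -0.237], [-0.673, 0.451, -0.586, 1.513], [0.0, 0.0, 0.0, 1.0]]}
{'fx': 273.723, 'fy': 273.723, 'cx': 252.336, 'cy': 187.021, 'hand_eye': [[0.0, -0.947, -0.321, 0.082], [1.0, 0.0, 0.0, -0.001], [-0.0, -0.321, 0.947, 0.031], [0.0, 0.0, 0.0, 1.0]]}
{'t': 0.1, 'joint_pos': array([-1.23479826,  0.62930736,  0.03841168,  1.5182788 , -0.02704078,
        0.996293  , -0.02001789]), 'joint_velocities': array([ 0.00182551, -0.00134419,  0.00036557, -0.00308085, -0.00014638,
       -0.0007691 , -0.00082664]), 'joint_torque': array([ 2.97530627e-03, -5.64533150e+01,  1.23062287e+00, -1.93978339e+01,
        1.13287690e-02,  5.30821737e-03, -1.75190763e-06]), 'tcp_pos': array([0.25404376, 0.59801293, 0.40384189]), 'ee_rot': array([-1.92581812e-04,  1.99556935e-01,  9.79885833e-01, -8.64127800e-04]), 'contact_force': array([ 0.04529782,  0.25215375, -0.50950556]), 'torque': array([0.00344663, 0.00465681, 0.00439016]), 'gripper_force': 0.0, 'gripper_width': 0.9996915767740001}
```

View pics/top0.png

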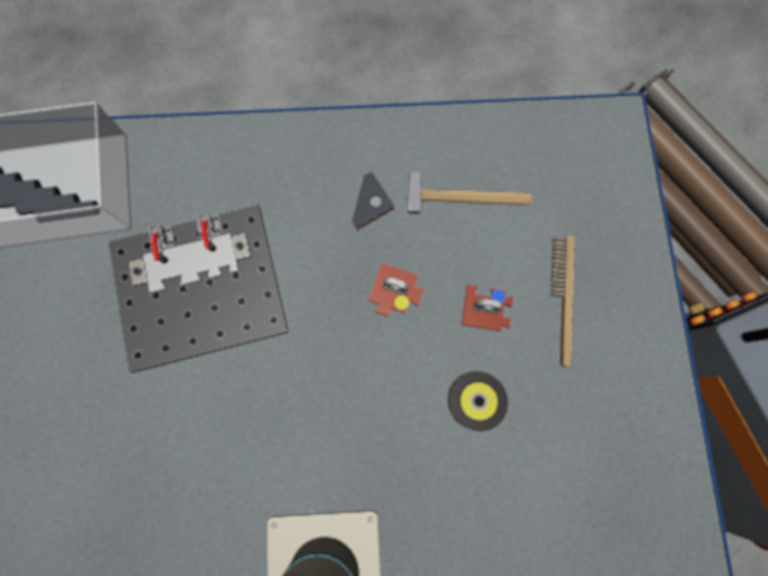

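View pics/scene0.png

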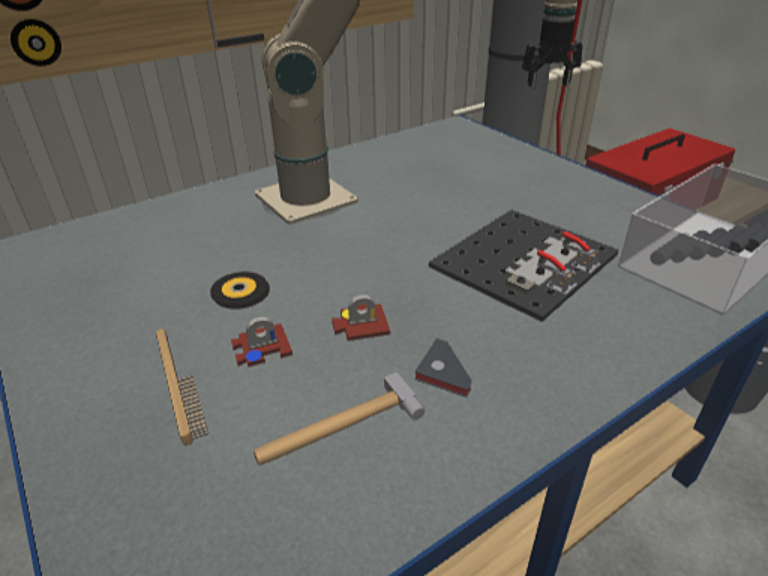

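```bash
cat > h.py <<'E'
from station import r
import cv2,numpy as np
from scipy.spatial.transform import Rotation as R
def rot(q): return R.from_quat([q[1],q[2],q[3],q[0]]).as_matrix()
def tooldown(a):
    "tool z down, tool y axis at world angle a; returns wxyz"
    y=np.array([np.cos(a),np.sin(a),0]);z=np.array([0,0,-1.]);x=np.cross(y,z)
    q=R.from_matrix(np.c_[x,y,z]).as_quat(); return np.array([q[3],q[0],q[1],q[2]])
def snap(name):
    "picture and camera-to-world transform"
    c=r.camera_info(name)
    if name=="wrist":
        s=r.sense(); T=np.eye(4);T[:3,:3]=rot(s["ee_rot"]);T[:3,3]=s["tcp_pos"];M=T@np.array(c["hand_eye"])
    else: M=np.linalg.inv(np.array(c["view"]))
    K=np.array([[c["fx"],0,c["cx"]],[0,c["fy"],c["cy"]],[0,0,1]])
    return r.capture(name),K,M
def ray(uv,K,M,z):
    uv=np.atleast_2d(uv).astype(float)
    d=(np.c_[uv,np.ones(len(uv))]@np.linalg.inv(K).T)@M[:3,:3].T
    o=M[:3,3]; return o+d*((z-o[2])/d[:,2])[:,None]
def proj(P,K,M):
    p=(np.atleast_2d(P)-M[:3,3])@M[:3,:3]; p=p@K.T; return p[:,:2]/p[:,2:]
def redmask(im):
    a=im.astype(int); return ((a[...,0]>1.6*a[...,1]+10)&(a[...,0]>1.6*a[...,2])).astype(np.uint8)
def save(n,im): cv2.imwrite(f"pics/{n}.png",cv2.resize(im[:,:,::-1],None,fx=1.5,fy=1.5))
E
python3 - <<'E'
from h import *
im,K,M=snap("top")
cs,_=cv2.findContours(redmask(im),0,2)
for c in cs:
    if cv2.contourArea(c)>150:
        b=cv2.boxPoints(cv2.minAreaRect(c)); print(cv2.contourArea(c),b.mean(0).round(), ray(b,K,M,.01)[:,:2].round(3).tolist(), ray(b.mean(0),K,M,.01).round(3))
for n,z,p in [("jigcorners",.015,[(109,241),(259,206),(287,332),(131,371)]),("eyes",.04,[(397,285),(488,306)]),("disc",.01,[(478,401)]),("mainedge",.025,[(150,291),(238,268)])]:
    print(n,ray(np.array(p)/1.5,K,M,z)[:,:2].round(3).tolist())
E
```

```text
1081.0 [493. 293.] [[0.309, -0.746], [0.327, -0.787], [0.082, -0.874], [0.066, -0.834]] [[ 0.193 -0.811  0.01 ]]
324.0 [325. 205.] [[0.447, -0.291], [0.524, -0.311], [0.503, -0.404], [0.427, -0.383]] [[ 0.475 -0.347  0.01 ]]
309.5 [265. 194.] [[0.499, -0.108], [0.578, -0.138], [0.543, -0.225], [0.465, -0.193]] [[ 0.521 -0.166  0.01 ]]
jigcorners [[0.656, 0.426], [0.718, 0.114], [0.447, 0.06], [0.386, 0.368]]
eyes [[0.526, -0.165], [0.474, -0.343]]
disc [[0.292, -0.311]]
mainedge [[0.543, 0.333], [0.582, 0.156]]
```

```bash
python3 - <<'E'
from h import *
a=np.deg2rad(101.6)
r.move_pose([.621,.256,.30],tooldown(a)); s=r.sense(); print(s["t"],s["tcp_pos"],s["joint_pos"].round(2))
im,K,M=snap("wrist"); np.savez("pics/jig1.npz",im=im,K=K,M=M); save("jig1",im)
E
```

```text
2.0083 [0.6203739  0.25768319 0.30029025] [-0.36  0.78 -0.13  1.54  0.12  0.83  1.24]
```

View pics/jig1.png

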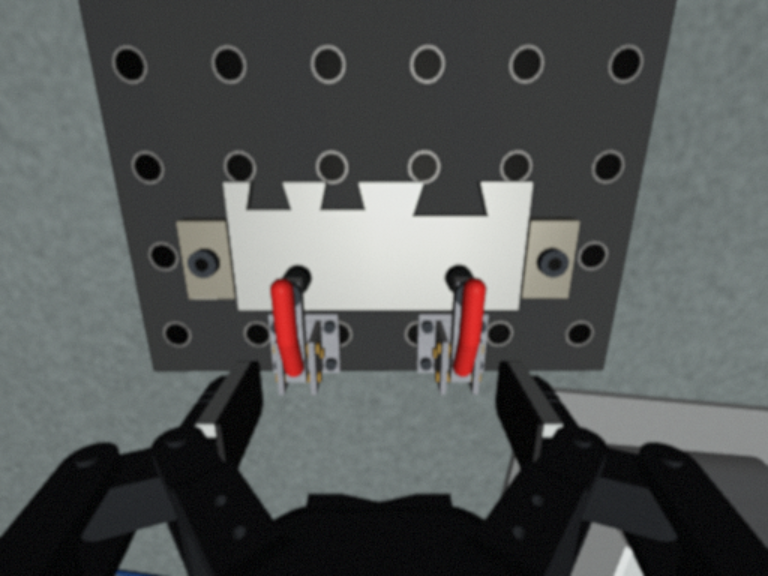

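```bash
python3 - <<'E'
from h import *
d=np.load("pics/jig1.npz");im,K,M=d["im"],d["K"],d["M"]
g=im.min(2); up=cv2.resize(g,None,fx=4,fy=4,interpolation=cv2.INTER_CUBIC)
m=(up>140).astype(np.uint8)
cs,_=cv2.findContours(m,0,1)
inr=[c for c in cs if cv2.pointPolygonTest(c,(250*4,(225/1.5)*4),False)>0]
c=max(inr,key=cv2.contourArea)
uv=(c[:,0]+.5)/4-.5
P=ray(uv,K,M,.025)[:,:2]
a=np.deg2rad(11.6);
ap=cv2.approxPolyDP(c,9,True)[:,0]; A=ray((ap+.5)/4-.5,K,M,.025)[:,:2]
for it in range(3):
    Rm=np.array([[np.cos(a),-np.sin(a)],[np.sin(a),np.cos(a)]])
    if it==0: o=np.array([.552,.242])
    L=(P-o)@Rm; x0=.008
    e=L[(abs(L[:,0]-x0)<.004)&(abs(L[:,1])<.088)]
    k=np.polyfit(e[:,1],e[:,0],1); res=e[:,0]-np.polyval(k,e[:,1]); e=e[abs(res)<.001]; k=np.polyfit(e[:,1],e[:,0],1)
    a-=np.arctan(k[0]); o=o+Rm@[np.median(e[:,0])-x0,0]
Rm=np.array([[np.cos(a),-np.sin(a)],[np.sin(a),np.cos(a)]])
print("yaw",np.rad2deg(a),"o",o,len(e),"std",(e[:,0]-np.polyval(k,e[:,1])).std())
print(((A-o)@Rm*1000).round(1).tolist())
E
```

```text
yaw 11.913440378031982 o [0.55361649 0.24233226] 505 std 0.0002452739941463724
[[9.1, 90.4], [8.1, 60.9], [28.2, 64.7], [28.1, 22.6], [8.0, 28.0], [8.1, -9.9], [24.2, -8.4], [24.1, -32.8], [8.0, -30.8], [7.9, -53.6], [24.2, -52.4], [24.1, -77.1], [8.3, -74.7], [8.0, -88.4], [86.5, -89.3], [87.7, -68.7], [70.3, -67.1], [59.5, -55.0], [57.6, -47.9], [65.5, -40.9], [77.2, -46.8], [88.0, -45.8], [88.4, 46.6], [77.8, 47.9], [65.3, 41.9], [59.4, 45.5], [58.0, 52.2], [70.6, 67.6], [88.2, 69.0], [88.3, 89.8]]
```

```bash
cat >> h.py <<'E'
JA=np.deg2rad(11.913)
def rm(a): return np.array([[np.cos(a),-np.sin(a)],[np.sin(a),np.cos(a)]])
JO=np.array([.55362,.24233])+rm(JA)@[0,.0006]
PLACE={1:JO+rm(JA)@[-.030,.043],2:JO+rm(JA)@[-.030,-.043]}
def platefit(im,K,M,o,a,z,edges=("-x","+x","-y","+y")):
    "refine plate origin and yaw from the outline of the coloured area on plane z"
    up=cv2.resize(im,None,fx=4,fy=4,interpolation=cv2.INTER_CUBIC).astype(int)
    m=((up.max(2)-up.min(2))>0.45*up.max(2)).astype(np.uint8)
    c0=proj([[*o,z]],K,M)[0]
    cs=[c for c in cv2.findContours(m,0,1)[0] if cv2.contourArea(c)>8000]
    c=min(cs,key=lambda c:np.linalg.norm(c[:,0].mean(0)/4-c0))
    P=ray((c[:,0]+.5)/4-.5,K,M,z)[:,:2]; o=np.array(o,float)
    for it in range(8):
        L=(P-o)@rm(a); tol=.008 if it<4 else .002; rows=[];b=[];n={}
        for s,v in (("-x",-.044),("+x",.036),("-y",-.042),("+y",.042)):
            if s not in edges: continue
            i=0 if s[1]=="x" else 1; lim=(-.034,.034) if i==0 else (-.036,.028)
            w=(abs(L[:,i]-v)<tol)&(L[:,1-i]>lim[0])&(L[:,1-i]<lim[1]); q=L[w]; n[s]=(int(w.sum()),round(1000*float((q[:,i]-v).mean()),2))
            for p in q:
                k=np.zeros(3);k[i]=1;k[2]=-p[1] if i==0 else p[0]; rows.append(k);b.append(p[i]-v)
        x=np.linalg.lstsq(np.array(rows),np.array(b),rcond=None)[0]
        o=o+rm(a)@x[:2]; a+=x[2]
    return o,a,n,((P-o)@rm(a))
E
python3 - <<'E'
from h import *
a=np.deg2rad(-112); o=np.array([.523,-.165])
r.move_pose([*(o+rm(a)@[.082,0]),.30],tooldown(a+np.pi/2)); s=r.sense(); print(s["t"],s["tcp_pos"],s["joint_pos"].round(2))
im,K,M=snap("wrist"); np.savez("pics/p1.npz",im=im,K=K,M=M); save("p1",im)
o,a,n,L=platefit(im,K,M,o,a,.01); print(o,np.rad2deg(a),n,(L.min(0)*1000).round(1),(L.max(0)*1000).round(1))
E
```

```text
3.9167 [ 0.49314846 -0.23983231  0.29989123] [ 0.18  0.65  0.35  1.91 -0.35  0.64  0.36]
[ 0.5286533 -0.1637726] -112.21783777006185 {'-x': (323, 0.29), '+x': (187, -0.51), '-y': (216, 0.52), '+y': (306, -0.37)} [-43.9 -59.5] [55.4 41.9]
```

View pics/p1.png

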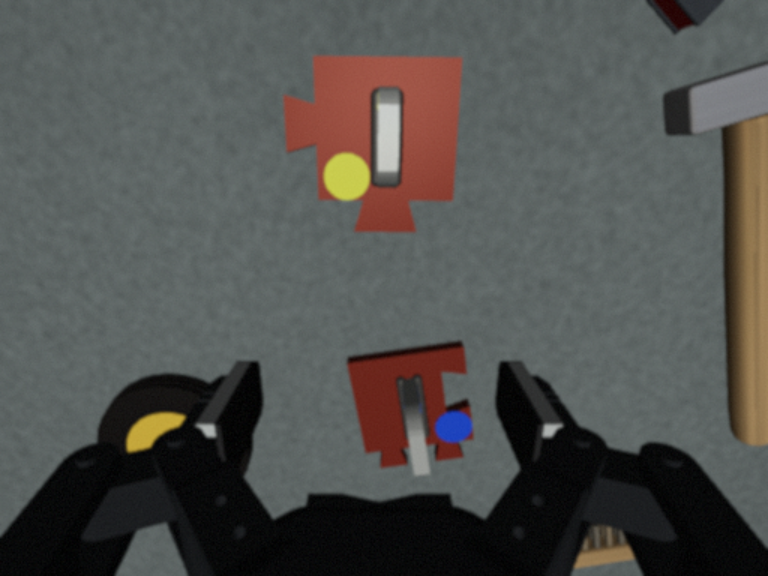

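```bash
cat >> h.py <<'E'
def pick(o,a,grip=80,zg=.036):
    q=tooldown(a+np.pi/2); s=r.sense()
    r.move_pose([*o,.27],q); r.movel([*o,zg+.155],v=.12); r.grab(grip); s=r.sense()
    print("grasped t",s["t"],"w",s["gripper_width"],"f",s["gripper_force"],s["contact_force"].round(1))
    p=s["tcp_pos"]; r.movel([p[0],p[1],p[2]+.10],v=.15); s=r.sense()
    print("lifted",s["t"],s["tcp_pos"].round(4),"w",s["gripper_width"],s["contact_force"].round(1),s["torque"].round(2))
def inhand(tag):
    "pose of the held plate relative to the tool: (offset along plate x,y, yaw)"
    s=r.sense(); im,K,M=snap("wrist"); np.savez(f"pics/{tag}.npz",im=im,K=K,M=M); save(tag,im)
    T=rot(s["ee_rot"]); a=np.arctan2(-T[1,0],-T[0,0]); p=s["tcp_pos"]
    o,b,n,L=platefit(im,K,M,p[:2],a,p[2]-.155-.026,("-x","-y","+y"))
    print("inhand mm",((o-p[:2])@rm(a)*1000).round(2),"yaw",np.rad2deg(b-a).round(2),n)
E
python3 - <<'E'
from h import *
pick(np.array([.52865,-.16377]),np.deg2rad(-112.218)); inhand("h1")
E
```

```text
grasped t 5.9083 w 0.10504838014533925 f 79.19687747955322 [-0.6  0.1  4.3]
lifted 6.725 [ 0.5281 -0.1633  0.2901] w 0.10186383152038687 [ 0.4  0.2 -8.4] [-0.   -0.02  0.02]
inhand mm [-1.75 -0.33] yaw 0.07 {'-x': (485, 0.0), '-y': (249, 0.52), '+y': (380, -0.34)}
```

View pics/h1.png

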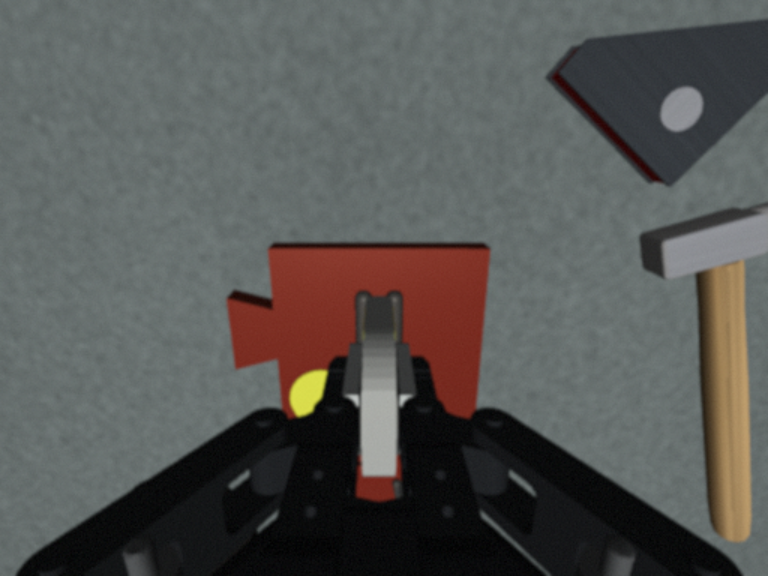

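```bash
cat >> h.py <<'E'
def settle(target,z,v):
    "line to target xy at z, corrected once for the standing error"
    r.movel([*target,z],v=v); r.hold(.15); e=r.sense()["tcp_pos"]-[*target,z]
    r.movel([*(target-e[:2]),z-e[2]],v=.02); r.hold(.1); p=r.sense()["tcp_pos"]
    print("settle err mm",((p-[*target,z])*1000).round(2)); return np.array([*(target-e[:2])]),e[2]
def lower(cmd,ez,z0,z1,lim=12):
    f0=r.sense()["contact_force"]
    for z in np.arange(z0-.002,z1-1e-6,-.002):
        r.movel([*cmd,z-ez],v=.03); s=r.sense(); f=s["contact_force"]-f0
        if np.linalg.norm(f)>lim: break
    print("lower stop z",s["tcp_pos"].round(4),"df",f.round(1),"tq",s["torque"].round(2),"t",round(s["t"],2))
E
python3 - <<'E'
from h import *
q=tooldown(JA+np.pi/2); t=PLACE[1]
r.move_pose([*t,.30],q); s=r.sense(); print(s["t"],s["joint_pos"].round(2),s["gripper_width"])
cmd,ez=settle(t,.221,.12)
T=rot(r.sense()["ee_rot"]); print("yaw err deg",np.rad2deg(np.arctan2(-T[1,0],-T[0,0])-JA),"z axis",T[:,2].round(4))
lower(cmd,ez,.221,.204)
E
```

```text
8.4 [-0.45  0.67 -0.14  1.8   0.14  0.68  1.1 ] 0.1097426375625321
settle err mm [-0.46 -0.18 -0.88]
yaw err deg 0.004163284865749851 z axis [ 1.e-04  1.e-04 -1.e+00]
lower stop z [0.515  0.2787 0.2063] df [-3.6 -2.2 20.8] tq [-0.47  0.82  0.02] t 11.71
```

```bash
python3 - <<'E'
from h import *
r.ungrasp(); s=r.sense(); p=s["tcp_pos"]; r.movel([p[0],p[1],.30],v=.2)
r.move_pose([.621,.256,.30],tooldown(JA+np.pi/2)); r.hold(.1)
im,K,M=snap("wrist"); np.savez("pics/s1.npz",im=im,K=K,M=M); save("s1",im)
o,a,n,L=platefit(im,K,M,PLACE[1],JA,.025); print(((o-PLACE[1])@rm(JA)*1000).round(2),np.rad2deg(a-JA).round(2),n,(L.min(0)*1000).round(1),(L.max(0)*1000).round(1),r.sense()["t"])
E
```

```text
[-0.6 -0.6] 0.0 {'-x': (353, -0.06), '+x': (189, 0.11), '-y': (230, -0.08), '+y': (340, 0.06)} [-44.3 -60.2] [56.2 42.7] 13.725
```

View pics/s1.png

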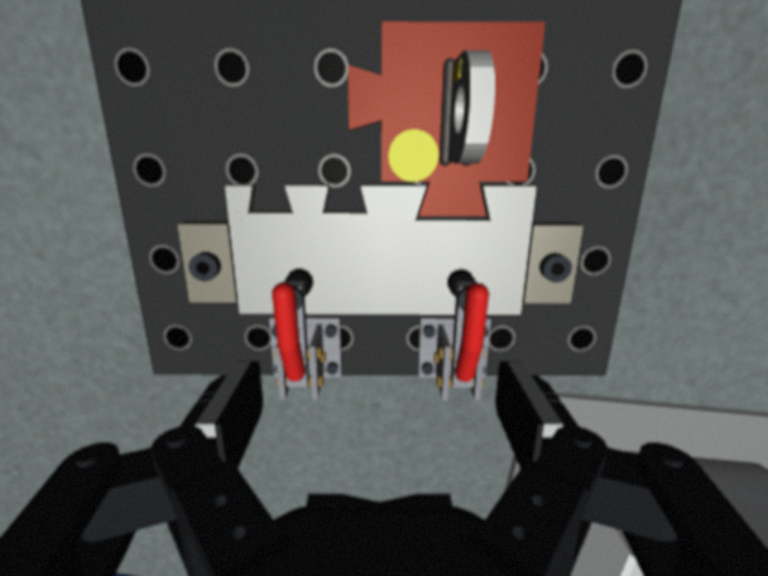

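```bash
python3 - <<'E'
from h import *
a=np.deg2rad(-103); o=np.array([.475,-.341])
r.move_pose([*(o+rm(a)@[.082,0]),.30],tooldown(a+np.pi/2)); r.hold(.1); s=r.sense(); print(s["t"],s["tcp_pos"],s["joint_pos"].round(2))
im,K,M=snap("wrist"); np.savez("pics/p2.npz",im=im,K=K,M=M); save("p2",im)
o,a,n,L=platefit(im,K,M,o,a,.01); print(o,np.rad2deg(a),n,(L.min(0)*1000).round(1),(L.max(0)*1000).round(1))
E
```

```text
16.3 [ 0.45741241 -0.42003717  0.29993168] [ 0.55  0.72  0.25  1.7  -0.24  0.74  0.69]
[ 0.47853123 -0.34644407] -102.52185875586957 {'-x': (320, 0.27), '+x': (203, -0.44), '-y': (301, 0.2), '+y': (73, -0.84)} [-43.9 -42.1] [51.2 41.4]
```

View pics/p2.png

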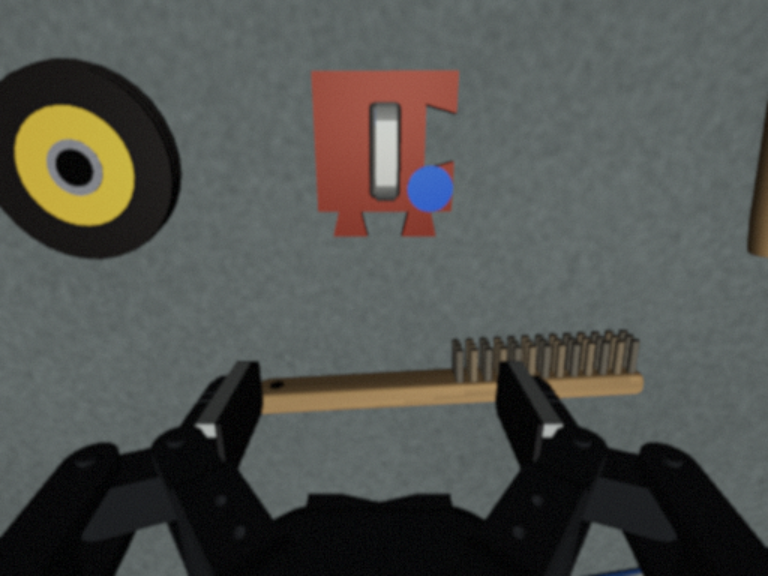

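```bash
python3 - <<'E'
from h import *
pick(np.array([.47853,-.34644]),np.deg2rad(-102.522)); inhand("h2")
t=PLACE[2]+rm(JA)@[-.0002,-.0004]
r.move_pose([*t,.30],tooldown(JA+np.pi/2)); s=r.sense(); print(s["t"],s["joint_pos"].round(2),s["gripper_width"])
cmd,ez=settle(t,.221,.12); inhand("h2b")
lower(cmd,ez,.221,.204)
E
```

```text
grasped t 18.2583 w 0.1026754174771485 f 79.56310629844666 [-1.1  0.1  4.7]
lifted 19.075 [ 0.4779 -0.3458  0.29  ] w 0.10466897918345665 [-0.3 -0.6 -8.8] [ 0.07 -0.   -0.07]
inhand mm [-1.99 -0.1 ] yaw 0.05 {'-x': (485, 0.0), '-y': (381, 0.4), '+y': (229, -0.67)}
21.0833 [-0.32  0.65 -0.12  1.85  0.12  0.65  1.27] 0.10721796795789744
settle err mm [-0.49 -0.16 -0.86]
inhand mm [-2.55 -0.47] yaw 0.01 {'-x': (485, 0.0), '-y': (381, 0.0), '+y': (7, -0.17)}
lower stop z [0.5326 0.1942 0.2063] df [-5.9 -1.7 21. ] tq [-0.31  0.86  0.01] t 24.44
```

Stopped at the same height as plate one, so it is seated; release and check.

```bash
python3 - <<'E'
from h import *
r.ungrasp(); p=r.sense()["tcp_pos"]; r.movel([p[0],p[1],.30],v=.2)
r.move_pose([.621,.256,.30],tooldown(JA+np.pi/2)); r.hold(.2)
im,K,M=snap("wrist"); save("s2",im)
o,a,n,L=platefit(im,K,M,PLACE[2],JA,.025); print(((o-PLACE[2])@rm(JA)*1000).round(2),np.rad2deg(a-JA).round(2),n,r.sense()["t"])
E
```

```text
[ 13.16 -15.7 ] 38.09 {'-x': (0, nan), '+x': (17, 0.15), '-y': (0, nan), '+y': (24, -0.72)} 26.5583h.py:43: RuntimeWarning: Mean of empty slice.
  w=(abs(L[:,i]-v)<tol)&(L[:,1-i]>lim[0])&(L[:,1-i]<lim[1]); q=L[w]; n[s]=(int(w.sum()),round(1000*float((q[:,i]-v).mean()),2))
  ret = ret.dtype.type(ret / rcount)
```

View pics/s2.png

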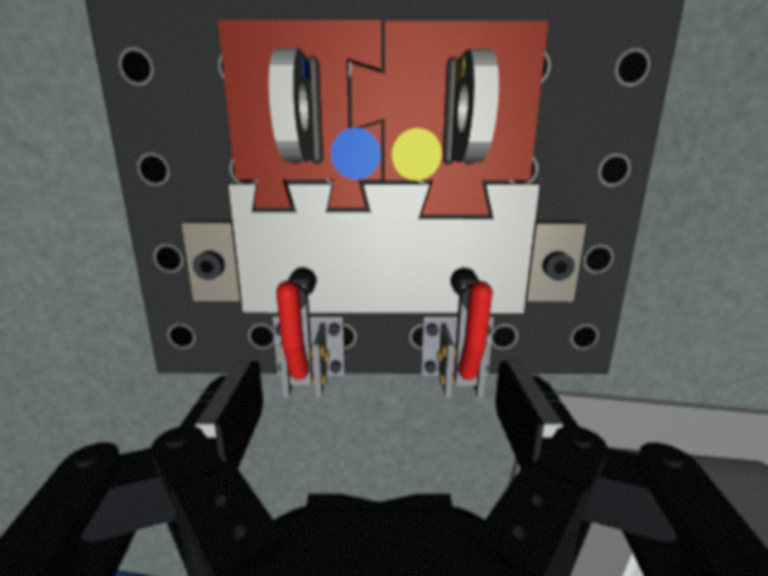

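The picture shows both plates seated. Blue plate two's tabs are in the small cut-outs (about px 272,195 and 347,195), the yellow-marked plate's side tab is locked in at (365,95), and the gaps are even. The outline fit failed only because the two red areas merged into one.

```bash
python3 -c "
from station import r
print(r.close_job())"
```

```text
the job is handed in; nothing more can be done
None
```

Both eye plates are seated in the jig, locked into the main plate and each other, and the job is handed in at about 27 s; no verdict came back, plate one measured within 1 mm of its place, and plate two was checked only by picture and by stopping at the same height as plate one.

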